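Pin the pump hub, then key the shaft home and hold it against its spring

ROBOT

A 6-joint arm with a two-finger parallel gripper is mounted at the origin on the work surface. World frame = base frame: x ahead of the robot, y to its left, z up, the work surface at z = 0. Lengths are in m, angles in rad, forces in N, time in s.
With the tool pointing down it reaches from about 0.3 to 0.875 m from the base axis. Payload 6.4 kg.
Tool frame: the origin (TCP) lies at the very end of the fingers, on their centre line; the grasp point (between the pads) lies 19 mm behind it; z points along the fingers, y is the direction in which the jaws open and shut (so a half turn about z gives the same grasp; the last joint's range is limited). The gripper opens to 88 mm and grips with 3 to 60 N. Pads are 18 mm wide; open, the fingers measure 123 mm over their backs; the gripper's body (75 mm by 187 mm) begins 45 mm behind the grasp point.
Start: joints at [0.973, 0.181, 1.607, -0, 1.354, -0.206], TCP at [0.22, 0.531, 0.239] pointing down, gripper open.
Joint ranges: [-2.99, 2.99], [-0.89, 2.07], [0.3, 2.58], [-1.14, 4.28], [0, 2.63], [-3.12, 3.12]. Speed limits (rad/s): [2.57, 2.57, 3.01, 3.14, 3.14, 3.14].

INTERFACE

Orientations are given as a rotation vector (axis times angle).
In Python, from bench import robot gives the robot as it stands. The module is installed in compiled form; this text tells all that it offers.
- The arm moves only by the tool carry_out, never from a script. Its argument "targets" is a list of rows, each a list of 4 numbers: the shift along the tool's x, y, z in m, then the turn about the tool's z in units of 6 degrees (1.0 is 6 degrees). A call has 1 to 8 rows; each row is the pose to reach, as a shift and turn from the pose measured when the call began, along the tool's axes at that moment; what a row does not reach only later rows make up. A row lasts 1/12 s, in which the tool goes at most 41.7 mm and 7.16 degrees, less where a joint would pass 70% of its speed; a pose out of reach is approached as far as the arm can. A call with a gripper value outside its range is refused whole. "claw" is the opening in per cent of the stroke, from 0 (shut) to 100 (fully open), set as the call begins (left out, the last holds). The fingers move at their own pace and stop on an object; "force" is the grip in N (left out, the last holds). Time passes only in rows, so rows that repeat a pose let the fingers close. It gives the time, the measured TCP pose, the force and the opening at its end, in the units of the state.
- robot.get_obs(): the state, without advancing time (a new reading comes with each control period).
- robot.snapshot(name): name is "side" or "top"; returns a dict with "img" (420x560x3 uint8, red, green, blue), "mtx" (3x3 intrinsics, pixels), "distortion" ([k1, k2, p1, p2, k3] as OpenCV has them; the pictures are not rectified), "R" (3x3) and "t" (3): a world point X has camera coordinates R X + t. Camera axes: x right, y down, z forward; pixel columns grow to the right and rows downward; lengths in m; the calibration is good to about 2 mm. A picture is of the moment at which its call begins. There is no depth.
- robot.close_job(): hands the job in, once; it reports no verdict.
Trained networks look in the newest picture that a camera, given by its name, has taken for a name from the list of things; names that differ only in an ending like _2 or _b are one class to them, and where a whole thing is asked for, a point or a joint stands for the part that bears it (a point fixed in the world has none). Each returns a list of dicts, best first, with "p" (0 to 1); they miss things now and then, are a little off and sometimes report something else, mostly with a low value. They report only what shows in the picture. A call takes as long as a camera call. They do not tell look-alikes from the thing itself.
- robot.outline_of(query, camera): "mask" (420x560 bool, what is visible of it) and "at" ([column, row] in pixels, amid what is visible of it).
The state is a dict: "t": time; "joint_pos": joint angles; "joint_vel": joint speeds; "effort": joint torques, N m; "position": TCP position; "eef_rot": TCP orientation; "wrist_force": force on the tool from outside, world axes, zero at the start; "wrist_torque": the same for the moment, N m; "grip_width": finger opening in m.
Only numpy, scipy, OpenCV 4.12 (cv2) and the standard library are available. Lean on these libraries where they do the work, as an engineer would, in place of code of your own. Each camera call takes 0.05 s, during which the arm holds its last target.

TASK

Lock the hub first: push the headed pin straight down through the fork and the hub's arm until its head sits on the fork. Then push the keyed shaft down into the hub, turning it until the key slips into the keyway, and keep pushing against the spring plug in the bore until the shaft's flange sits flat on the hub. Finish still gripping the shaft and holding it home (the spring would push it out again; do not let go), and leave the other things on the bench where they are.

Things in the scene. Friction and masses are not known exactly. Their poses are not given: they have to be found in the camera images.
- pin: Steel headed pin, hanging upright by its head in the pin block. Shank 10 mm diameter, 42 mm long, its last 6 mm tapering to 5 mm; head disc 24 mm diameter, 5 mm thick; on it a round grip 16 mm diameter, 30 mm tall (5 to 35 mm above the origin). Origin: centre of the head disc's underside (its seat); z up, tip at z = -42 mm. About 80 g.
- shaft: Steel keyed stub shaft, hanging upright by its flange in the shaft block, at any yaw. Shank 20 mm diameter, 50 mm long, last 4 mm tapering to 15 mm; flange 40 mm diameter, 6 mm thick; on it a square drive head 22 x 22 mm, 40 mm tall (6 to 46 mm above the origin), flats square to x and y. Origin: centre of the flange's underside; z up, x towards the key. About 250 g.
- shaft_key (a point): Lower end of the shaft's key, 12 mm out from the axis on the shaft's +x side, 36 mm below the flange. The key is 6 mm wide, stands 4 mm out of the shank and runs from 2 to 36 mm below the flange, so the lowest 14 mm of the shank are a plain round pilot. A 6 mm wide tab stands 6 mm out of the flange's rim exactly above the key, so that the key's side is seen from above.
- pin_block: Smaller wooden block, 60 x 60 x 52 mm, with a 14 mm hole in which the pin hangs with up to 2 mm of play. Fixed; origin at the centre of its underside. The two blocks stand left and right of the fixture, either way round.
- shaft_block: Larger wooden block, 74 x 74 x 64 mm, with a 33 mm hole in which the shaft hangs with up to 2 mm of play beside its key. Fixed; origin at the centre of its underside.
- fork_hole (a point): Centre of the fork's hole at its top face, 64 mm above the bench: the pin's origin comes here when seated. The fork's two level ears, 36 x 36 x 10 mm, have undersides 30 and 54 mm above the bench; the hub's arm (42 to 52 mm high) lies between. All three holes are 11.8 mm and in line at the start, 88 mm from the hub's axis, on the same fixed steel base (100 x 190 mm) at any yaw up to 1.2 rad.
- hub_face (a point): Centre of the bore at the hub's top face, 72 mm above the bench: the shaft's origin comes here when home. z up; the hub's arm points along -y. The hub, 60 mm across, swings stiffly by 0.15 rad either way until pinned. In it is clamped a greased bush, flush with the face: bore 22.2 mm, one keyway 8.6 mm wide reaching 16.5 mm from the axis, full depth. The bush does not turn in the hub.
- hub_mark (a point): Point on the hub's top face 25 mm from the axis along +x, where the keyway should point. The bush was clamped by eye: the keyway lies anywhere within 0.3 rad to either side of this, and the angle is not reported. Look for it from above, or press lightly with the key resting on the face (flange 36 mm above the hub) and turn the shaft until it drops.
- thrust_plug (a joint): How far the spring-loaded thrust plug in the bore is pressed down, m: 0 free, 0.008 with the shaft home (travel 0.012). Its top is 42 mm below the hub face, so the shaft meets it over the last 8 mm; it pushes back with 6 N rising to about 11 N at home.
- wrench: bystander: steel open-end wrench 170 mm long, lying flat near the robot; body origin under its middle
- ferrule: bystander: short steel hose ferrule (tube) 34 mm across, 42 mm tall, standing; origin at centre of underside
- grease_can: bystander: grey can 60 mm across, 85 mm tall; origin at centre of underside
- marker: bystander: black marker pen 14 mm thick, about 120 mm long, lying; origin under its middle
- coupler: bystander: brass hose coupler 36 mm across, 52 mm tall, standing; origin at centre of underside
- nut: bystander: dark steel ring nut 38 mm across, 16 mm tall; origin at centre of underside
- hammer: bystander: hammer lying to the robot's right; origin under its middle
There are look-alikes about, which are no part of the job. What is shaped like the shaft but blue or pink is not meant.

How it is judged:
By the outcome, as a careful person would: the job done as asked, in the order asked, and still so for the second after the job is handed in, while the arm keeps its last pose, push and grip.
It also fails if it takes over 54 s, if anything falls off the work surface, if the arm or the gripper's body presses on something with over 40 N, if the wrist force passes 120 N, or if a joint passes its speed limit or range.

## Working session

There is one attempt and no reset: what is moved stays moved. The work goes in short steps, Python scripts to look and compute and a tool call to move; the robot and the scene stay as the last step left them, time stands still between calls to the robot, and variables do not carry over. Pictures are saved under pics/ and viewed, and the job is handed in when it is done.

Besides the shell and the picture viewer there is one more tool, called after "Call:" by a JSON object that holds its "method" and its "body". carry_out: Moves the arm, as the interface text tells. Its arguments: {"type":"object","properties":{"targets":{"type":"array"},"claw":{"type":"number"},"force":{"type":"number"}},"required":["targets"]}

```bash
mkdir -p pics; cat > h.py <<'E'
import numpy as np, cv2
from bench import robot
def snap(name,save=None):
    s=robot.snapshot(name)
    if save: cv2.imwrite('pics/'+save+'.png',cv2.cvtColor(s['img'],cv2.COLOR_RGB2BGR))
    return s
def ray(s,px):
    u=cv2.undistortPoints(np.array([[px]],float),np.array(s['mtx'],float),np.array(s['distortion'],float))[0,0]
    R=np.array(s['R']);t=np.array(s['t']).ravel()
    c=-R.T@t; d=R.T@np.array([u[0],u[1],1.]); return c,d/np.linalg.norm(d)
def at_z(s,px,z):
    c,d=ray(s,px); return c+d*(z-c[2])/d[2]
def proj(s,X):
    R=np.array(s['R'],float);t=np.array(s['t'],float)
    p,_=cv2.projectPoints(np.array(X,float).reshape(-1,1,3),cv2.Rodrigues(R)[0],t.reshape(3,1),np.array(s['mtx'],float),np.array(s['distortion'],float))
    return p[:,0]
E
python3 - <<'E'
from h import *
np.set_printoptions(precision=4,suppress=True)
o=robot.get_obs()
for k,v in o.items(): print(k,np.round(v,4))
for n in('side','top'):
    s=snap(n,n+'0'); print(n,s['mtx'],s['distortion'],-np.array(s['R']).T@np.array(s['t']).ravel(), s['R'])
    for q in ['pin','shaft','shaft_key','pin_block','shaft_block','fork_hole','hub_face']:
        for r in robot.outline_of(q,n)[:4]: print(n,q,round(r['p'],2),np.round(r['at'],1),r['mask'].sum())
E
```

```text
t 0.0
joint_pos [ 0.9727  0.1815  1.608   0.      1.3538 -0.2063]
joint_vel [-0.0011 -0.0003 -0.0017  0.0002  0.0008  0.002 ]
effort [  0.0001 -43.3853 -34.1854   0.0703   0.0387  -0.0001]
position [0.2192 0.531  0.2378]
eef_rot [-0.6114 -3.0808  0.0025]
wrist_force [ 0.5119  0.3724 -0.1143]
wrist_torque [0.0119 0.0354 0.0057]
grip_width 0.0881
side [[401.6575   0.     281.8771]
 [  0.     401.6575 213.526 ]
 [  0.       0.       1.    ]] [0.0259 0.     0.     0.     0.    ] [0.2738 0.5414 0.6927] [[-0.9126 -0.4088 -0.002 ]
 [-0.278   0.6244 -0.73  ]
 [ 0.2997 -0.6656 -0.6835]]
side pin 0.6 [234.5 338.3] 198
side shaft 0.91 [371.2 202.9] 422
side shaft 0.69 [337.6 215. ] 450
side shaft 0.58 [340.8 175.2] 255
side shaft 0.54 [379. 173.] 360
side shaft_key 0.89 [371.4 203.9] 447
side shaft_key 0.88 [339.9 211.8] 467
side shaft_key 0.71 [234. 354.] 1504
side shaft_key 0.62 [380.  174.1] 346
side pin_block 0.65 [237.8 356.9] 1512
side shaft_block 0.72 [332.9 188.5] 882
side fork_hole 0.63 [340.2 177.6] 277
side fork_hole 0.56 [260.3 234.1] 3188
side hub_face 0.93 [250.3 230.1] 1094
top [[462.752    0.     271.7664]
 [  0.     462.752  199.2079]
 [  0.       0.       1.    ]] [-0.113  0.     0.     0.     0.   ] [ 0.449  -0.059   1.0887] [[ 0.017  -0.9997 -0.0194]
 [-0.9926 -0.0145 -0.1208]
 [ 0.1205  0.0213 -0.9925]]
top pin 0.67 [141.4 232.1] 80
top pin 0.61 [268.8 197.8] 3398
top shaft 0.76 [361.7 246.4] 290
top shaft 0.75 [344.5 288.1] 253
top shaft 0.67 [399.3 288.6] 273
top shaft 0.58 [312.1 262.6] 254
top shaft_key 0.78 [346.  289.2] 255
top shaft_key 0.52 [364.5 247.8] 273
top shaft_key 0.49 [397.6 285.7] 277
top pin_block 0.6 [268.6 201. ] 3450
top shaft_block 0.63 [356.5 251.7] 902
top fork_hole 0.62 [139.6 229.4] 76
top fork_hole 0.58 [269.7 197.3] 3378
top fork_hole 0.34 [439.  220.1] 1406
top hub_face 0.85 [258.4 193.2] 839
top hub_face 0.23 [269.4 196.8] 3466
```

View pics/side0.png

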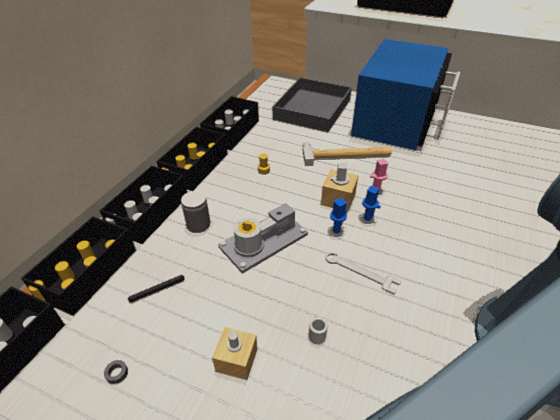

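View pics/top0.png

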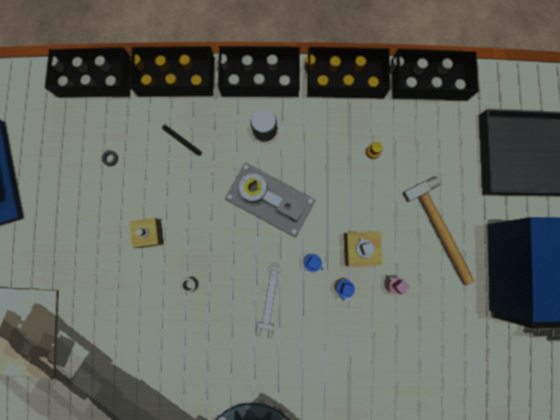

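```bash
python3 - <<'E'
import cv2,numpy as np
a=cv2.imread('pics/top0.png')
cv2.imwrite('pics/c1.png',cv2.resize(a[140:330,290:490],None,fx=3.9,fy=3.1,interpolation=cv2.INTER_CUBIC)[:600,:800])
cv2.imwrite('pics/c2.png',cv2.resize(a[130:270,190:340],None,fx=4.2,fy=4.2,interpolation=cv2.INTER_CUBIC))
cv2.imwrite('pics/c3.png',cv2.resize(a[190:270,100:190],None,fx=6,fy=6,interpolation=cv2.INTER_CUBIC))
b=cv2.imread('pics/side0.png')
cv2.imwrite('pics/c4.png',cv2.resize(b[130:270,200:420],None,fx=3.6,fy=3.6,interpolation=cv2.INTER_CUBIC))
E
```

```text
(no output)
```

View pics/c1.png

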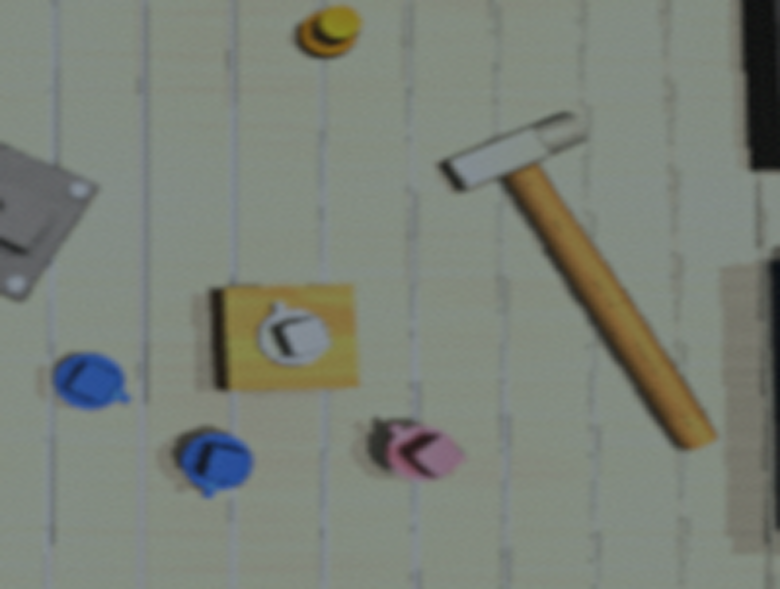

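View pics/c2.png

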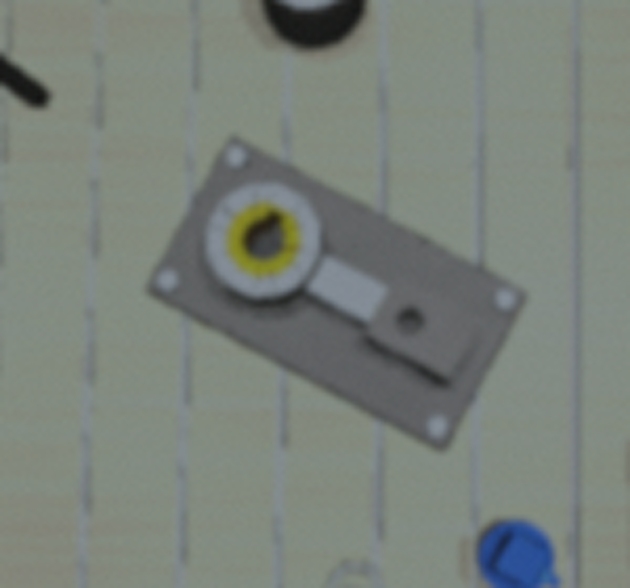

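View pics/c3.png

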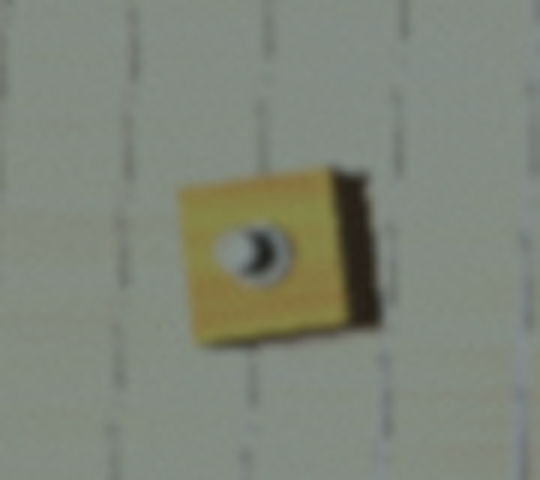

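View pics/c4.png

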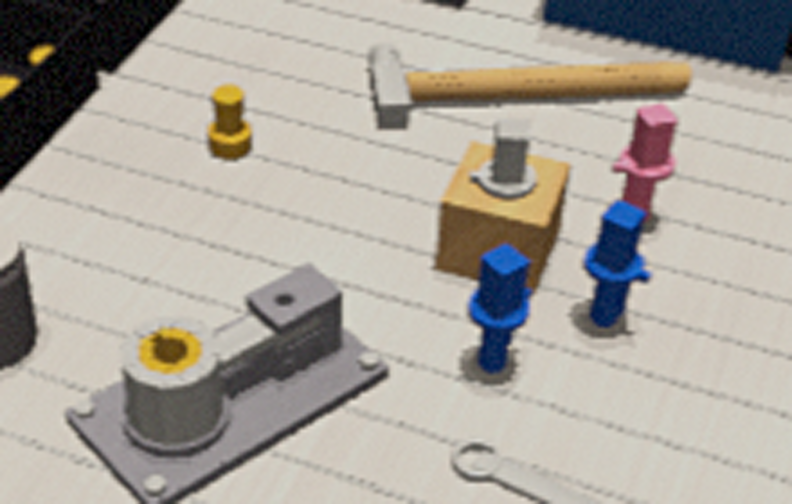

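Candidates for the pin: grey pin in the small block, top (142,232); brass piece at (375,149) is a look-alike or the coupler. Candidates for the shaft: grey one in the large block at (364,247); blue ones at (313,262) and (345,288), pink at (398,285). I choose the two grey ones in their blocks, and the crops confirm this: the shaft's tab is at upper left. The keyway shows as a dark notch in the yellow bush, up and to the right of the bore.

```bash
cat > m.py <<'E'
from h import *
np.set_printoptions(precision=4,suppress=True)
def tri(s1,p1,s2,p2):
    c1,d1=ray(s1,p1);c2,d2=ray(s2,p2)
    A=np.stack([d1,-d2],1);x=np.linalg.lstsq(A,c2-c1,rcond=None)[0]
    a=c1+x[0]*d1;b=c2+x[1]*d2
    return (a+b)/2,np.linalg.norm(a-b)
E
python3 - <<'E'
from m import *
T=snap('top');S=snap('side')
def big(s,c,h,f,name):
    x,y=c;im=s['img'][y-h:y+h,x-h:x+h]
    im=cv2.resize(im,None,fx=f,fy=f,interpolation=cv2.INTER_CUBIC)
    return cv2.cvtColor(im,cv2.COLOR_RGB2BGR)
r1=np.hstack([big(T,(142,232),14,14,''),big(T,(364,247),14,14,'')]);r2=np.hstack([big(S,(235,343),14,14,''),big(S,(341,176),14,14,'')])
cv2.imwrite('pics/d1.png',np.hstack([r1])); cv2.imwrite('pics/d2.png',r2)
r3=np.hstack([big(T,(253,187),14,14,''),big(T,(288,206),14,14,'')]);cv2.imwrite('pics/d3.png',r3)
r4=np.hstack([big(S,(248,229),18,11,''),big(S,(279,213),18,11,'')]);cv2.imwrite('pics/d4.png',r4)
E
```

```text
(no output)
```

View pics/d1.png

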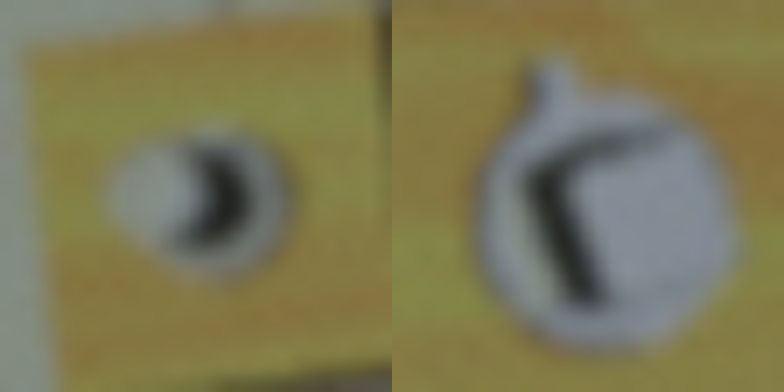

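View pics/d2.png

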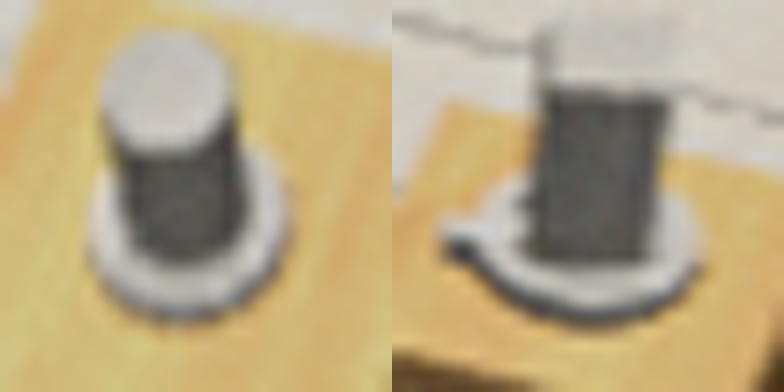

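View pics/d3.png

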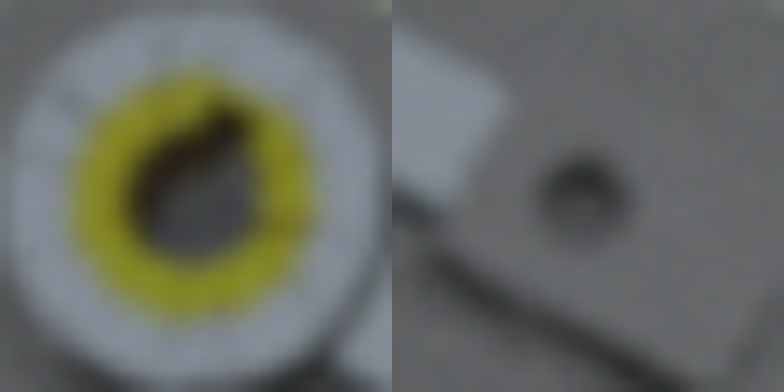

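View pics/d4.png

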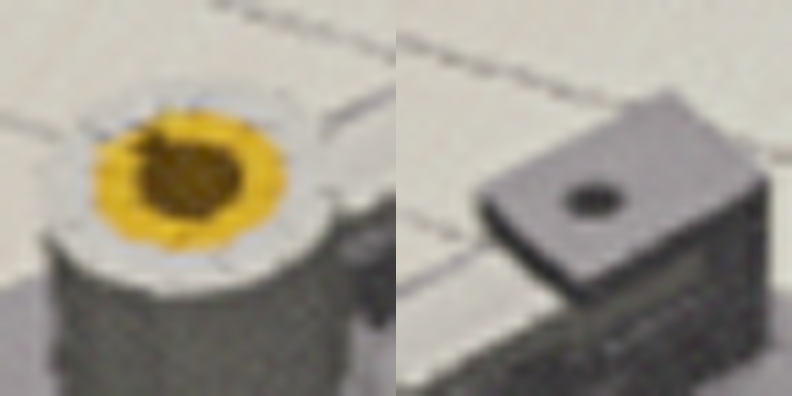

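```bash
python3 - <<'E'
from m import *
T=snap('top');S=snap('side')
f=lambda c,h,k,u:((u[0]+.5)/k-.5+c[0]-h,(u[1]+.5)/k-.5+c[1]-h)
pt=(142,232);st=(364,247);ps=(235,343);ss=(341,176)
print('pinhead top z.057',at_z(T,f(pt,14,14,(220,205)),.057))
print('pingrip top z.087',at_z(T,f(pt,14,14,(155,195)),.087), 'side',at_z(S,f(ps,14,14,(168,90)),.087), tri(T,f(pt,14,14,(155,195)),S,f(ps,14,14,(168,90))))
print('flange top z.07',at_z(T,f(st,14,14,(213,220)),.070))
print('side flange',at_z(S,f(ss,14,14,(590,245-5)) if 0 else f(ss,14,14,(590-392,240)),.070))
print('sq top z.11',at_z(T,f(st,14,14,(262,216)),.110))
print('tab tip',at_z(T,f(st,14,14,(163,78)),.070))
c=at_z(T,f((253,187),14,14,(192,197)),.072);cs=at_z(S,f((248,229),18,11,(190,180)),.072)
h=at_z(T,f((288,206),14,14,(191,200)),.064);hs=at_z(S,f((279,213),18,11,(198,200)),.064)
k=at_z(T,f((253,187),14,14,(238,108)),.072);ks=at_z(S,f((248,229),18,11,(148,142)),.072)
print('hub',c,cs,'fork',h,hs,np.linalg.norm((h-c)[:2]),np.linalg.norm((hs-cs)[:2]))
for a,b,kk in((c,h,k),(cs,hs,ks)):
    d=(b-a)[:2]; yaw=np.arctan2(d[1],d[0])+np.pi/2; e=(kk-a)[:2]; ka=np.arctan2(e[1],e[0]); print('hub yaw',yaw,'key angle',ka,'rel',ka-yaw,np.linalg.norm(e))
E
```

```text
pinhead top z.057 [0.4949 0.2524 0.057 ]
pingrip top z.087 [0.4949 0.2538 0.087 ] side [0.4935 0.2548 0.087 ] (array([0.4946, 0.2542, 0.0853]), np.float64(0.0009551195600270091))
flange top z.07 [ 0.4673 -0.243   0.07  ]
side flange [ 0.4647 -0.241   0.07  ]
sq top z.11 [ 0.4672 -0.2432  0.11  ]
tab tip [ 0.4894 -0.2352  0.07  ]
hub [0.6    0.0067 0.072 ] [0.5984 0.007  0.072 ] fork [ 0.5591 -0.0716  0.064 ] [ 0.5575 -0.0703  0.064 ] 0.08833121144353503 0.08742638818377965
hub yaw -0.48191215519631303 key angle -0.452490963281419 rel 0.029421191914894007 0.01602372923779843
hub yaw -0.48636978169823397 key angle -0.4484313930432735 rel 0.037938388654960464 0.014099340498204644
```

```bash
cat > go.py <<'E'
from m import *
import sys
from scipy.spatial.transform import Rotation as Ro
def rel(x,y,z,ya=None):
    o=robot.get_obs();R=Ro.from_rotvec(o['eef_rot']).as_matrix()
    d=R.T@(np.array([x,y,z])-o['position'])
    cur=np.arctan2(R[1,1],R[0,1]); t=0
    if ya is not None:
        t=-(ya-cur); t=(t+np.pi/2)%np.pi-np.pi/2
    print('t',o['t'],'pos',o['position'],'yang',cur,'zax',R[:,2],'F',o['wrist_force'],'w',o['grip_width'],'q6',o['joint_pos'][5])
    print('ROW',np.round(d,4),round(t/np.radians(6),2),'dist',np.linalg.norm(d))
if __name__=='__main__': rel(*map(float,sys.argv[1:]))
E
python3 go.py .4945 .2535 .15; python3 go.py .4945 .2535 .062
```

```text
t 1.0 pos [0.2196 0.5314 0.2387] yang 1.1789662042314524 zax [-0.  0. -1.] F [-0.218  -0.0532  0.5827] w 0.08859503076767518 q6 -0.20628145910770834
ROW [-0.3602 -0.1519  0.0887] 0.0 dist 0.40090109445439076
t 1.0 pos [0.2196 0.5314 0.2387] yang 1.1789662042314524 zax [-0.  0. -1.] F [-0.218  -0.0532  0.5827] w 0.08859503076767518 q6 -0.20628145910770834
ROW [-0.3602 -0.1519  0.1767] 0.0 dist 0.42904981807836307
```

Call:
{"method": "carry_out", "body": {"targets": [[-0.36,-0.152,0.05,0],[-0.36,-0.152,0.05,0],[-0.36,-0.152,0.05,0],[-0.36,-0.152,0.05,0],[-0.36,-0.152,0.05,0],[-0.36,-0.152,0.05,0],[-0.36,-0.152,0.05,0],[-0.36,-0.152,0.05,0]], "claw": 55, "force": 30}}

```text
t: 1.67
position: [0.4531, 0.2947, 0.1965]
eef_rot: [0.611, 3.081, 0.001]
wrist_force: [1.0, 0.7, -0.2]
grip_width: 0.0489
```

```bash
python3 go.py .4945 .2535 .12
```

```text
t 1.6667 pos [0.4531 0.2947 0.1965] yang 1.1790232580371662 zax [ 0.0006  0.0004 -1.    ] F [ 0.9633  0.6847 -0.1753] w 0.04894944714649748 q6 -0.8222750232827455
ROW [-0.0539 -0.0223  0.0765] 0.0 dist 0.09617866072948346
```

Call:
{"method": "carry_out", "body": {"targets": [[-0.054,-0.022,0.04,0],[-0.054,-0.022,0.0765,0],[-0.054,-0.022,0.0765,0],[-0.054,-0.022,0.0765,0],[-0.054,-0.022,0.0765,0]]}}

```text
t: 2.08
position: [0.4942, 0.2533, 0.1193]
eef_rot: [-0.613, -3.079, 0.001]
wrist_force: [-1.2, -0.3, 0.4]
grip_width: 0.0482
```

```bash
python3 go.py .4945 .2535 .062; python3 - <<'E'
from m import *
from h import *
T=snap('top','t1');S=snap('side','s1')
p=robot.get_obs()['position'];print(p,proj(T,p),proj(S,p))
a=T['img'][190:270,100:190];b=S['img'][270:390,180:300]
cv2.imwrite('pics/e1.png',cv2.cvtColor(np.hstack([cv2.resize(a,(450,400),interpolation=2),cv2.resize(b,(340,400)[:2] if 0 else (400,400),interpolation=2)[:, :350]]),cv2.COLOR_RGB2BGR))
E
```

```text
t 2.0833 pos [0.4942 0.2533 0.1193] yang 1.1778116330658452 zax [-0.0018 -0.0001 -1.    ] F [-1.1537 -0.253   0.4428] w 0.048188066387587034 q6 -0.9182876625566815
ROW [-0.0003  0.0003  0.0573] 0.0 dist 0.05731333919015302
[0.4952 0.2546 0.1215] [[133.3312 230.4736]] [[229.833  323.1717]]
```

View pics/e1.png

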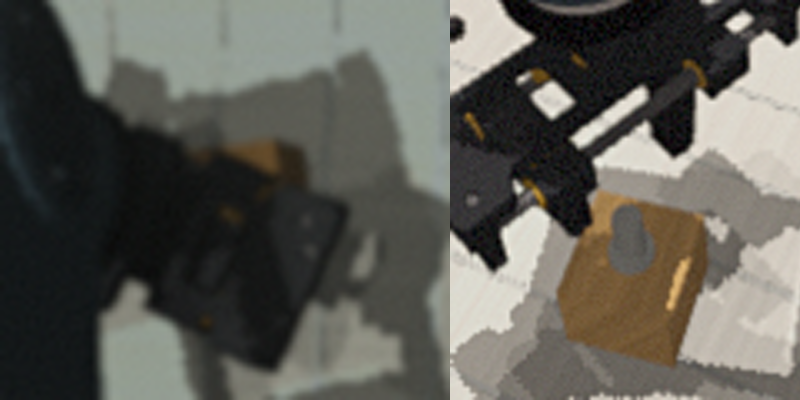

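The side crop shows the finger tips straddling the pin in the block; the TCP projects midway between them. Descend and grip.

Call:
{"method": "carry_out", "body": {"targets": [[0,0,0.03,0],[0,0,0.057,0],[0,0,0.057,0],[0,0,0.057,0]]}}

```text
t: 2.52
position: [0.4946, 0.2555, 0.0651]
eef_rot: [0.608, 3.081, 0.002]
wrist_force: [-0.5, 0.1, 0.3]
grip_width: 0.0484
```

Call:
{"method": "carry_out", "body": {"targets": [[0,0,0,0],[0,0,0,0],[0,0,0,0],[0,0,0,0],[0,0,0,0],[0,0,0,0]], "claw": 0, "force": 35}}

```text
t: 3.02
position: [0.4951, 0.2556, 0.0659]
eef_rot: [0.608, 3.08, 0.002]
wrist_force: [-0.6, -1.3, 4.2]
grip_width: 0.0152
```

```bash
python3 go.py .4945 .2535 .062; python3 - <<'E'
from m import *
S=snap('side','s2')
p=robot.get_obs()['position'];print(p,proj(S,p))
b=S['img'][280:380,180:300]
cv2.imwrite('pics/e2.png',cv2.cvtColor(cv2.resize(b,(720,600),interpolation=2),cv2.COLOR_RGB2BGR))
E
```

```text
t 3.0167 pos [0.4951 0.2556 0.0659] yang 1.1812823990396395 zax [ 0.0027  0.001  -1.    ] F [-0.6481 -1.2786  4.1506] w 0.01515300737686174 q6 -0.9181625846177806
ROW [-0.0003 -0.0021  0.0039] 0.0 dist 0.004408337505738863
[0.4951 0.2556 0.0658] [[232.558  341.5303]]
```

View pics/e2.png

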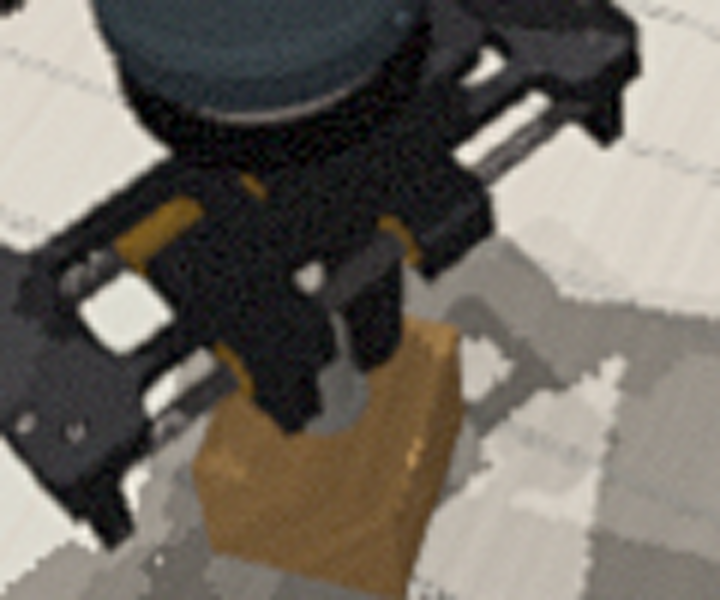

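The pin is held between the pads (opening 15 mm, grip 16 mm). Lift.

Call:
{"method": "carry_out", "body": {"targets": [[0,0,-0.02,0],[0,0,-0.05,0],[0,0,-0.08,0],[0,0,-0.1,0],[0,0,-0.1,0],[0,0,-0.1,0]]}}

```text
t: 3.57
position: [0.4954, 0.2556, 0.1666]
eef_rot: [0.607, 3.078, 0.004]
wrist_force: [-0.5, -0.2, -1.3]
grip_width: 0.0151
```

```bash
python3 - <<'E'
from m import *
for i in range(4):
    S=snap('side','s3');o=robot.get_obs(); print(o['position'],o['wrist_force'],o['joint_pos'],o['grip_width'])
p=o['position'];print(p,proj(S,p))
x,y=proj(S,p)[0].astype(int)
b=S['img'][y-50:y+50,x-60:x+60]
cv2.imwrite('pics/e3.png',cv2.cvtColor(cv2.resize(b,(720,600),interpolation=2),cv2.COLOR_RGB2BGR))
E
python3 go.py .559 -.071 .166
```

```text
[0.4943 0.2553 0.165 ] [-0.5478 -0.539  -1.6943] [ 0.2631  0.2158  1.7231  0.0004  1.2007 -0.9182] 0.014982872222979027
[0.4937 0.2551 0.1641] [ 0.3092  0.2006 -1.5166] [ 0.2631  0.2169  1.7239  0.0004  1.2008 -0.9182] 0.014798904278239718
[0.4935 0.255  0.1638] [ 0.5443 -0.4552 -0.3818] [ 0.2631  0.2174  1.7241  0.0004  1.2009 -0.9182] 0.014670930700346304
[0.4936 0.2551 0.1638] [-0.4543  0.3532 -1.0366] [ 0.2631  0.2175  1.7239  0.0004  1.201  -0.9182] 0.014780555178754541
[0.4936 0.2551 0.1638] [[228.1765 308.7771]]
t 3.7667 pos [0.4936 0.2551 0.1638] yang 1.1811093407784343 zax [-0.0009  0.0001 -1.    ] F [-0.4543  0.3532 -1.0366] w 0.014780555178754541 q6 -0.9181554978201381
ROW [-0.1844 -0.2768 -0.0024] 0.0 dist 0.3325660569290761
```

View pics/e3.png

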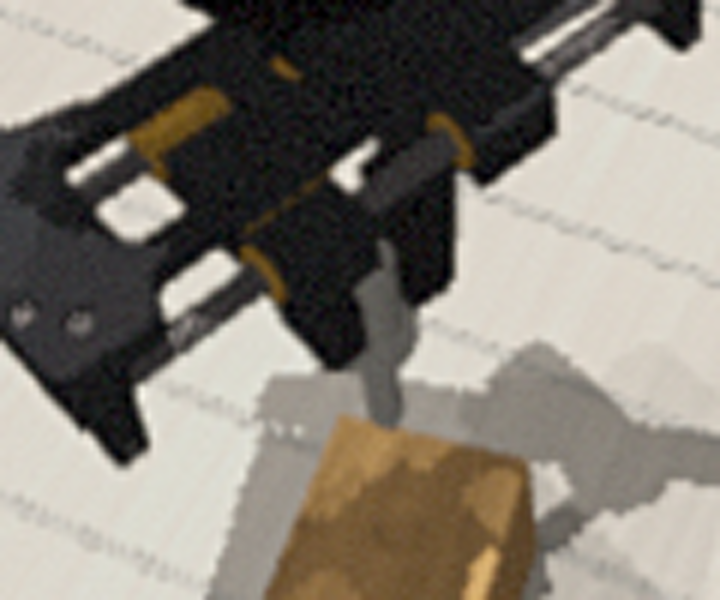

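Call:
{"method": "carry_out", "body": {"targets": [[-0.184,-0.277,0,0],[-0.184,-0.277,0,0],[-0.184,-0.277,0,0],[-0.184,-0.277,0,0],[-0.184,-0.277,0,0],[-0.184,-0.277,0,0],[-0.184,-0.277,0,0],[-0.184,-0.277,0,0]]}}

```text
t: 4.43
position: [0.5577, -0.073, 0.1621]
eef_rot: [-0.608, -3.079, -0.001]
wrist_force: [0.2, 0.4, -0.7]
grip_width: 0.015
```

```bash
python3 go.py .559 -.071 .13
```

```text
t 4.4333 pos [ 0.5577 -0.073   0.1621] yang 1.1808880841759162 zax [-0.0032  0.001  -1.    ] F [ 0.1673  0.35   -0.6705] w 0.01495667060500206 q6 -1.5218582221089554
ROW [-0.0005  0.0023  0.0321] 0.0 dist 0.0321847249255432
```

Call:
{"method": "carry_out", "body": {"targets": [[0,0.0015,0.02,0],[0,0.0015,0.032,0],[0,0.0015,0.032,0],[0,0.0015,0.032,0],[0,0.0015,0.032,0],[0,0.0015,0.032,0]]}}

```text
t: 4.93
position: [0.5586, -0.0704, 0.1308]
eef_rot: [-0.605, -3.08, -0.001]
wrist_force: [0.2, -0.3, -0.9]
grip_width: 0.0149
```

```bash
cat > look.py <<'E'
from m import *
import sys
def look(name,cx,cy,w=40,h=30,cam='side'):
    S=snap(cam,name);o=robot.get_obs()
    b=S['img'][cy-h:cy+h,cx-w:cx+w]
    f=min(800//(2*w),600//(2*h))
    cv2.imwrite('pics/%s_c.png'%name,cv2.cvtColor(cv2.resize(b,None,fx=f,fy=f,interpolation=2),cv2.COLOR_RGB2BGR))
    print('t',o['t'],'pos',o['position'],'F',o['wrist_force'],'T',o['wrist_torque'],'w',o['grip_width'],'factor',f,'off',cx-w,cy-h)
    return S,o
if __name__=='__main__': look(sys.argv[1],*map(int,sys.argv[2:6]),*sys.argv[6:])
E
python3 look.py s4 279 213 40 30; python3 go.py .559 -.071 .13
```

```text
t 4.9833 pos [ 0.5587 -0.0705  0.131 ] F [ 0.3492 -0.061  -0.773 ] T [-0.0019  0.0574 -0.002 ] w 0.014905311921808193 factor 10 off 239 183
t 4.9833 pos [ 0.5587 -0.0705  0.131 ] yang 1.182746964177926 zax [-0.002   0.0006 -1.    ] F [ 0.3492 -0.061  -0.773 ] w 0.014905311921808193 q6 -1.5190232911456536
ROW [-0.0005 -0.0003  0.001 ] 0.0 dist 0.0011129787606753065
```

View pics/s4_c.png

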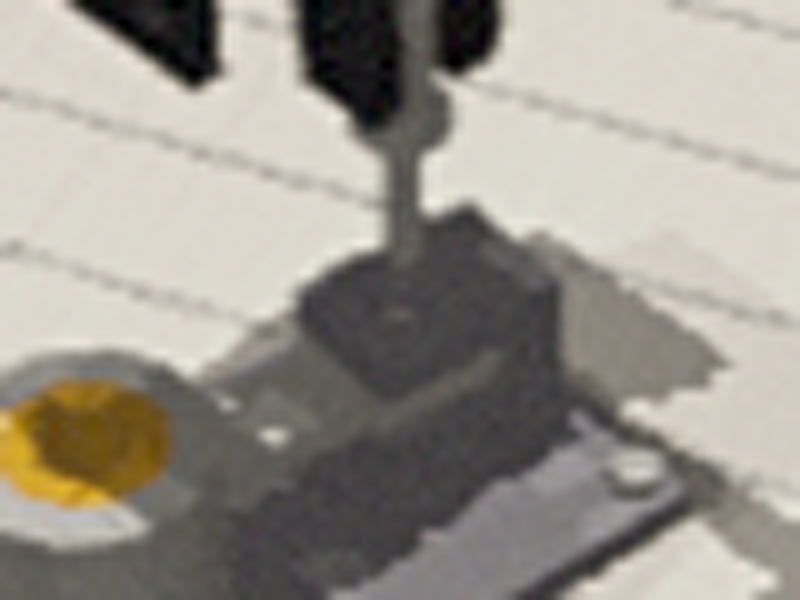

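```bash
python3 - <<'E'
from m import *
S=snap('side')
h=at_z(S,(278.6,212.7),.064)
print(h)
for z in (.064,.0755,.0815,.1175): print(z,(proj(S,[h[0],h[1],z])[0]-[239,183]+.5)*10-.5)
b=S['img'][193:223,259:299].astype(float)
b=np.clip((b/130)**.6,0,1)*255
cv2.imwrite('pics/g1.png',cv2.cvtColor(cv2.resize(b.astype(np.uint8),None,fx=20,fy=20,interpolation=2),cv2.COLOR_RGB2BGR))
E
```

```text
[ 0.5575 -0.0704  0.064 ]
0.064 [400.5 301.5]
0.0755 [400.1145 264.5422]
0.0815 [399.9107 245.0062]
0.1175 [398.6471 123.9819]
```

View pics/g1.png

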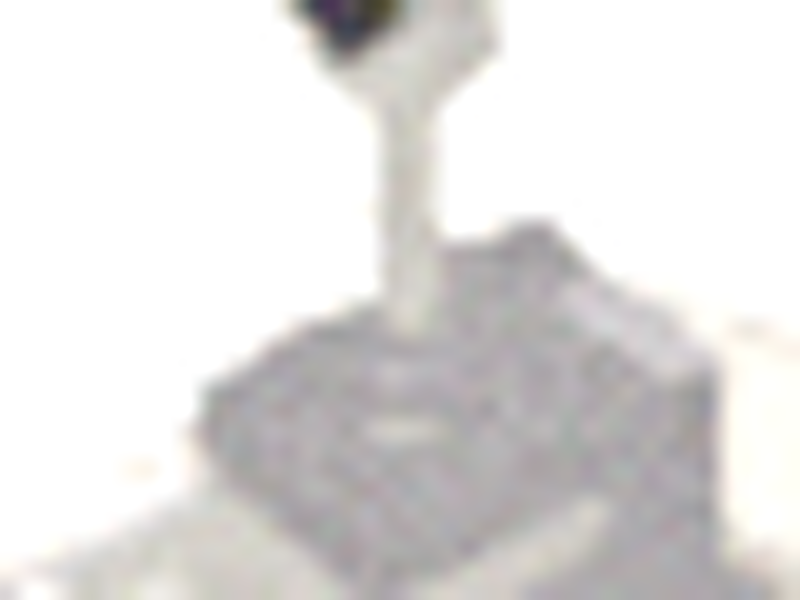

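Tip is at full-image (279.1,209.0), about 0.6 px right of the hole's axis. I'll correct by about 1.3 mm and descend in steps.

Call:
{"method": "carry_out", "body": {"targets": [[-0.001,0.001,0.006,0],[-0.001,0.001,0.012,0],[-0.001,0.001,0.018,0],[-0.001,0.001,0.024,0],[-0.001,0.001,0.028,0],[-0.001,0.001,0.028,0]]}}

```text
t: 5.53
position: [0.559, -0.0699, 0.1014]
eef_rot: [-0.605, -3.078, -0.001]
wrist_force: [0.5, -0.6, -1.1]
grip_width: 0.015
```

```bash
python3 look.py s5 279 213 40 30
```

```text
t 5.5833 pos [ 0.5594 -0.07    0.1021] F [-0.5662 -0.7049 -0.7232] T [-0.0119  0.0377  0.0087] w 0.015132115743443366 factor 10 off 239 183
```

View pics/s5_c.png

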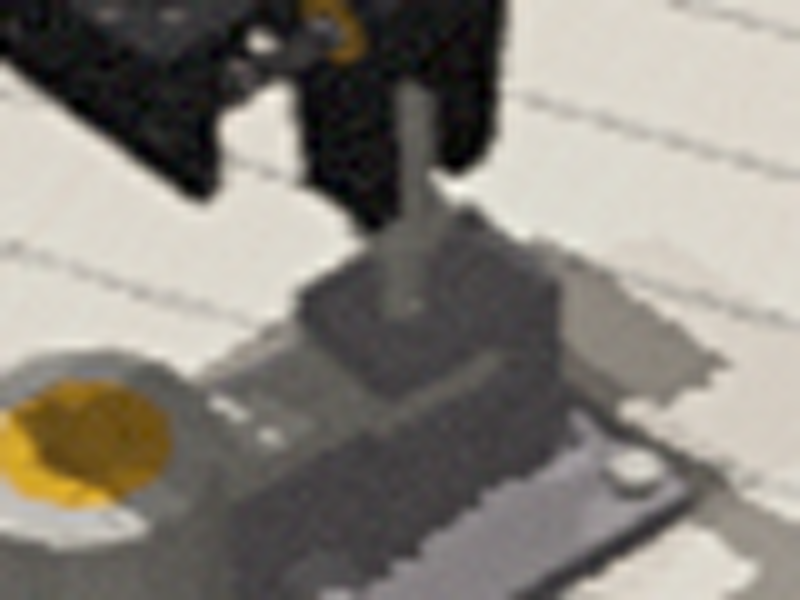

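The shank enters the hole with no reaction force. Continue down.

Call:
{"method": "carry_out", "body": {"targets": [[0,0,0.005,0],[0,0,0.01,0],[0,0,0.015,0],[0,0,0.019,0],[0,0,0.022,0],[0,0,0.022,0]]}}

```text
t: 6.08
position: [0.5587, -0.0698, 0.0791]
eef_rot: [-0.605, -3.078, -0.001]
wrist_force: [-0.3, -0.1, -1.1]
grip_width: 0.0146
```

```bash
python3 look.py s6 279 213 40 30
```

```text
t 6.1333 pos [ 0.559  -0.0699  0.0796] F [ 0.8362 -0.6595 -1.0658] T [ 0.0167 -0.007  -0.0036] w 0.014547442210274347 factor 10 off 239 183
```

View pics/s6_c.png

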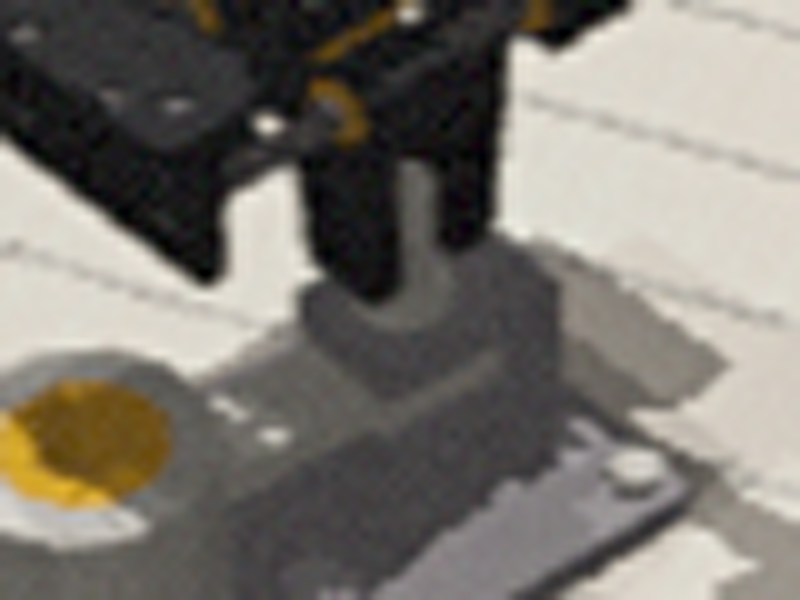

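Almost seated. Press until a force shows.

Call:
{"method": "carry_out", "body": {"targets": [[0,0,0.002,0],[0,0,0.004,0],[0,0,0.006,0],[0,0,0.006,0]]}}

```text
t: 6.47
position: [0.56, -0.0703, 0.0777]
eef_rot: [-0.605, -3.08, 0.0]
wrist_force: [-12.6, 3.2, 30.0]
grip_width: 0.0152
```

```bash
python3 look.py s7 279 213 40 30
```

```text
t 6.5167 pos [ 0.56   -0.0703  0.0777] F [-12.6091   3.5339  28.4936] T [0.4475 2.0479 0.0262] w 0.014668977069963545 factor 10 off 239 183
```

View pics/s7_c.png

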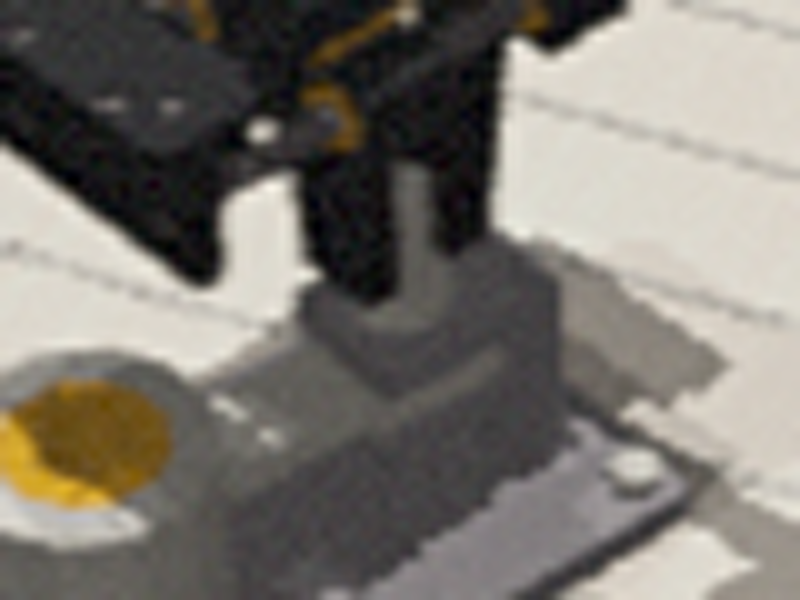

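Call:
{"method": "carry_out", "body": {"targets": [[0,0,0,0],[0,0,0,0],[0,0,0,0],[0,0,0,0],[0,0,-0.01,0]], "claw": 50}}

```text
t: 6.93
position: [0.5582, -0.0697, 0.0856]
eef_rot: [-0.604, -3.076, -0.001]
wrist_force: [-0.4, -0.2, 0.3]
grip_width: 0.0435
```

Call:
{"method": "carry_out", "body": {"targets": [[0,0,-0.02,0],[0,0,-0.05,0],[0,0,-0.09,0],[0,0,-0.09,0]]}}

```text
t: 7.27
position: [0.563, -0.0712, 0.1837]
eef_rot: [0.604, 3.078, -0.002]
wrist_force: [1.2, 0.0, 0.7]
grip_width: 0.0441
```

```bash
python3 look.py s8 279 213 40 30; python3 go.py .4665 -.243 .18 .34
```

```text
t 7.3167 pos [ 0.5619 -0.0708  0.1807] F [ 0.6492  0.2378 -0.173 ] T [ 0.0009 -0.0166  0.0227] w 0.044298363655655405 factor 10 off 239 183
t 7.3167 pos [ 0.5619 -0.0708  0.1807] yang 1.1829158504200947 zax [ 0.0015 -0.0012 -1.    ] F [ 0.6492  0.2378 -0.173 ] w 0.044298363655655405 q6 -1.5173221905961773
ROW [ 0.0232 -0.1954  0.0008] 8.05 dist 0.19682264954165093
```

View pics/s8_c.png

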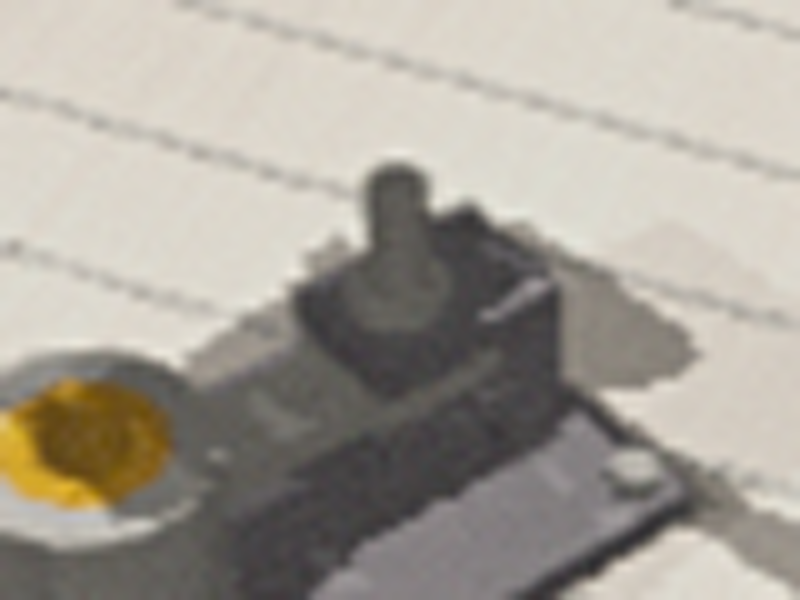

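The pin stands upright with its head flat on the fork. Now to the shaft.

Call:
{"method": "carry_out", "body": {"targets": [[0.023,-0.195,0,8.05],[0.023,-0.195,0,8.05],[0.023,-0.195,0,8.05],[0.023,-0.195,0,8.05],[0.023,-0.195,0,8.05],[0.023,-0.195,0,8.05],[0.023,-0.195,0,8.05],[0.023,-0.195,0,8.05]], "claw": 65}}

```text
t: 7.98
position: [0.4659, -0.243, 0.1799]
eef_rot: [1.82, 2.561, 0.0]
wrist_force: [-0.2, 0.2, -0.6]
grip_width: 0.0573
```

```bash
python3 look.py s9 341 176 40 30;python3 look.py t9 253 187 20 15 top; python3 go.py .4665 -.243 .13 .34
```

```text
t 8.0333 pos [ 0.4662 -0.2426  0.18  ] F [0.7362 1.1082 0.2261] T [-0.0309  0.045   0.008 ] w 0.05749512474509601 factor 10 off 301 146
t 8.0833 pos [ 0.4665 -0.2424  0.1801] F [ 0.2824 -0.28    0.3754] T [-0.0592  0.0438 -0.0398] w 0.05731979714880064 factor 20 off 233 172
t 8.0833 pos [ 0.4665 -0.2424  0.1801] yang 0.3429025973764731 zax [ 0.0005 -0.0002 -1.    ] F [ 0.2824 -0.28    0.3754] w 0.05731979714880064 q6 -1.0482536582887512
ROW [-0.0006 -0.0002  0.0501] 0.03 dist 0.050104505974671705
```

View pics/s9_c.png

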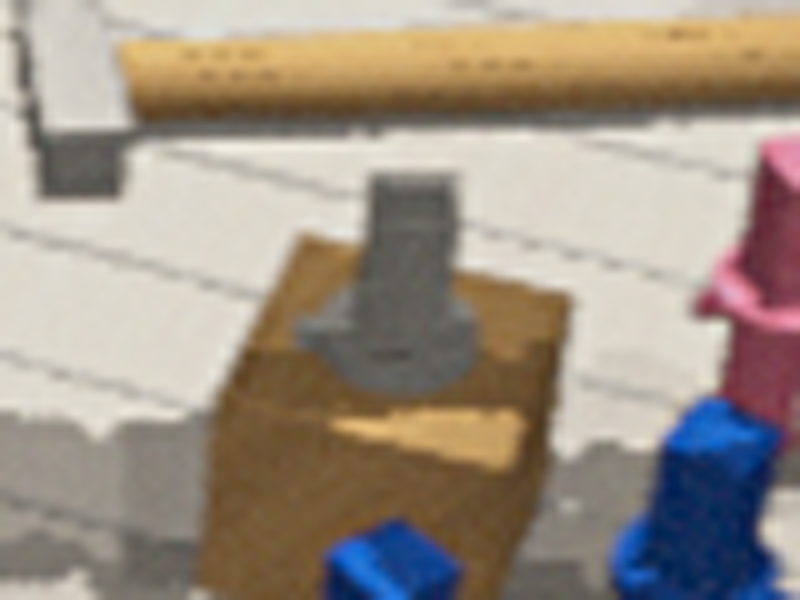

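View pics/t9_c.png

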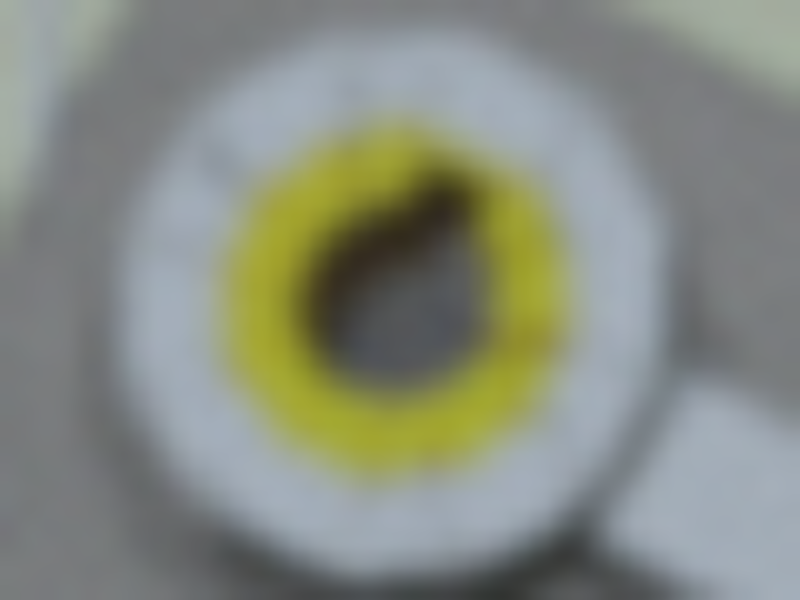

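Call:
{"method": "carry_out", "body": {"targets": [[-0.0005,0,0.04,0],[-0.0005,0,0.07,0],[-0.0005,0,0.09,0],[-0.0005,0,0.102,0],[-0.0005,0,0.102,0],[-0.0005,0,0.102,0]]}}

```text
t: 8.58
position: [0.4668, -0.2425, 0.078]
eef_rot: [-1.807, -2.569, -0.0]
wrist_force: [-0.3, 0.1, 0.6]
grip_width: 0.0572
```

```bash
python3 look.py s10 341 176 40 30; python3 go.py .4665 -.243 .078 .34
```

```text
t 8.6333 pos [ 0.4674 -0.2431  0.079 ] F [-0.3293  0.2806  0.9697] T [-0.0832  0.027   0.0141] w 0.057193790567705044 factor 10 off 301 146
t 8.6333 pos [ 0.4674 -0.2431  0.079 ] yang 0.34446667223838234 zax [ 0.0014 -0.001  -1.    ] F [-0.3293  0.2806  0.9697] w 0.057193790567705044 q6 -1.0496816411562375
ROW [ 0.0004 -0.0008  0.001 ] 0.04 dist 0.0013741200054557085
```

View pics/s10_c.png

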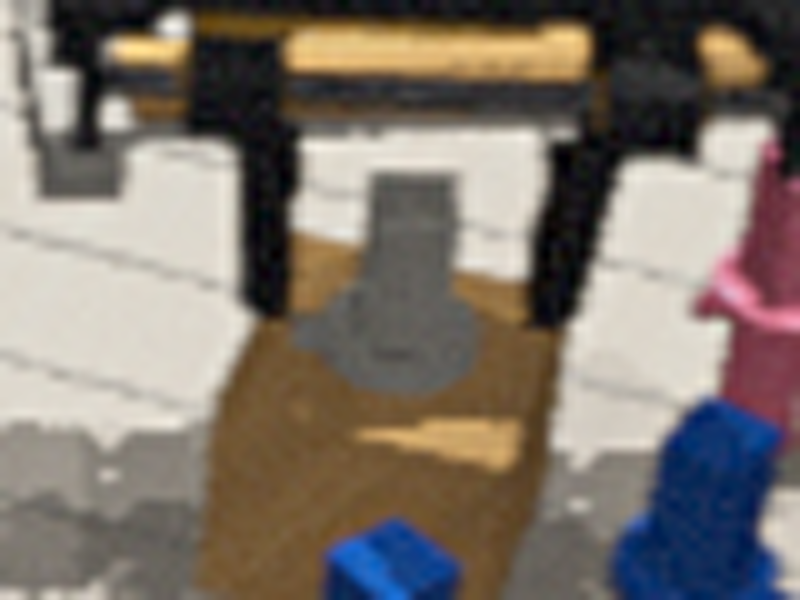

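Jaws straddle the square head, parallel to its flats. Grip.

Call:
{"method": "carry_out", "body": {"targets": [[0,0,0,0],[0,0,0,0],[0,0,0,0],[0,0,0,0],[0,0,0,0],[0,0,0,0],[0,0,0,0]], "claw": 0, "force": 55}}

```text
t: 9.22
position: [0.4677, -0.2433, 0.0794]
eef_rot: [1.807, 2.567, 0.0]
wrist_force: [1.0, 0.1, 3.3]
grip_width: 0.0219
```

Call:
{"method": "carry_out", "body": {"targets": [[0,0,-0.01,0],[0,0,-0.03,0],[0,0,-0.06,0],[0,0,-0.08,0],[0,0,-0.1,0],[0,0,-0.1,0],[0,0,-0.1,0]]}}

```text
t: 9.8
position: [0.4678, -0.2434, 0.1802]
eef_rot: [1.805, 2.566, -0.0]
wrist_force: [0.4, 0.4, -2.8]
grip_width: 0.0217
```

```bash
python3 look.py s11 335 155 60 45; python3 go.py .6 .007 .178 -.45
```

```text
t 9.85 pos [ 0.467  -0.2428  0.1787] F [-0.9413  0.8124 -3.2186] T [-0.1401  0.0569  0.0282] w 0.021425486048133827 factor 6 off 275 110
t 9.85 pos [ 0.467  -0.2428  0.1787] yang 0.3444308196508899 zax [ 0.0013 -0.0009 -1.    ] F [-0.9413  0.8124 -3.2186] w 0.021425486048133827 q6 -1.0497215961220931
ROW [0.1902 0.2095 0.0007] 7.59 dist 0.2829984562659769
```

View pics/s11_c.png

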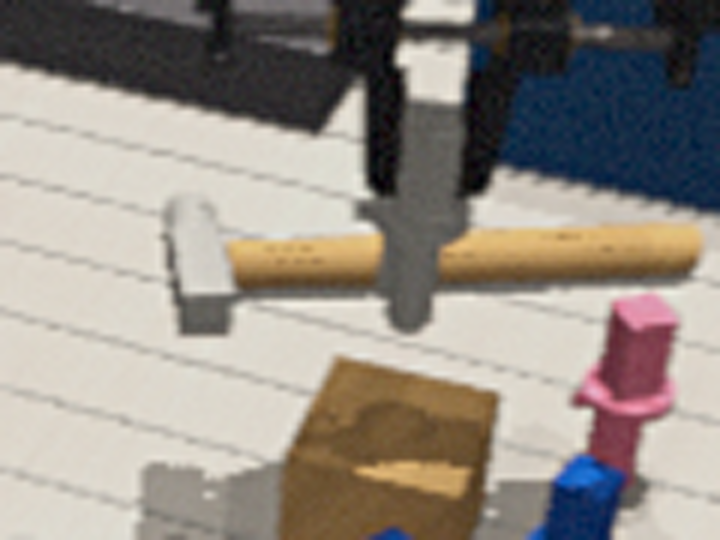

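Call:
{"method": "carry_out", "body": {"targets": [[0.19,0.2095,-0.02,7.6],[0.19,0.2095,-0.02,7.6],[0.19,0.2095,-0.02,7.6],[0.19,0.2095,-0.02,7.6],[0.19,0.2095,-0.02,7.6],[0.19,0.2095,-0.02,7.6],[0.19,0.2095,-0.02,7.6],[0.19,0.2095,-0.02,7.6]]}}

```text
t: 10.52
position: [0.6003, 0.0112, 0.1965]
eef_rot: [-2.665, -1.661, 0.0]
wrist_force: [0.2, -0.5, -3.1]
grip_width: 0.0212
```

```bash
python3 look.py s12 250 215 50 40; python3 go.py .6 .007 .15 -.45
```

```text
t 10.5667 pos [0.6008 0.0124 0.1966] F [-0.8908  1.5992 -1.772 ] T [-0.0052  0.134   0.0169] w 0.021292814949892342 factor 7 off 200 175
t 10.5667 pos [0.6008 0.0124 0.1966] yang -0.4492627544116808 zax [-0.0006  0.0019 -1.    ] F [-0.8908  1.5992 -1.772 ] w 0.021292814949892342 q6 0.2711980488947198
ROW [-0.0053  0.0017  0.0466] 0.01 dist 0.04690866837921848
```

View pics/s12_c.png

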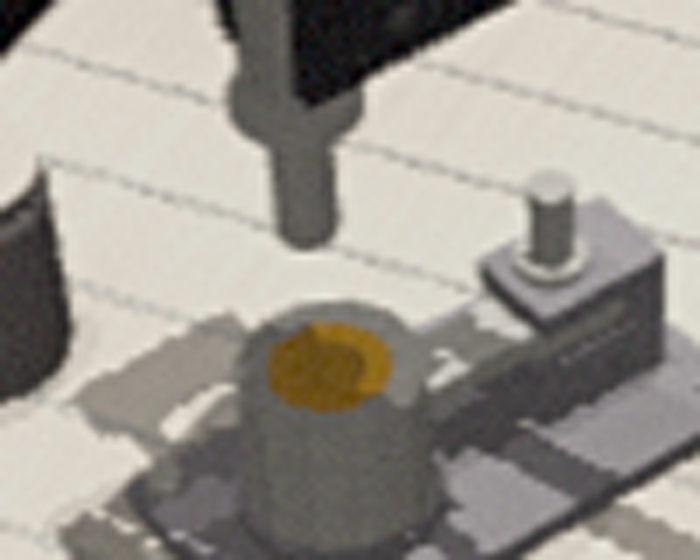

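Call:
{"method": "carry_out", "body": {"targets": [[-0.005,0.0015,0.02,0],[-0.005,0.0015,0.04,0],[-0.005,0.0015,0.047,0],[-0.005,0.0015,0.047,0],[-0.005,0.0015,0.047,0],[-0.005,0.0015,0.047,0]]}}

```text
t: 11.07
position: [0.6004, 0.0069, 0.1502]
eef_rot: [-2.66, -1.669, -0.002]
wrist_force: [0.2, -1.1, -2.2]
grip_width: 0.0217
```

```bash
python3 look.py s13 250 220 26 20; python3 go.py .6 .007 .15 -.45; python3 - <<'E'
from m import *
S=snap('side')
# predicted tip for hub axis at side-cam centre
h=at_z(S,(248-18+190.5/11-.5,229-18+180.5/11-.5),.072);z=robot.get_obs()['position'][2]-.0154
print(h,z,[ (proj(S,[h[0],h[1],q])[0]-[224,200]+.5)*15-.5 for q in (.072,z-.05,z-.046,z,z+.006)])
E
```

```text
t 11.1167 pos [0.6007 0.0069 0.1507] F [ 0.3251  1.1843 -2.9456] T [-0.0496  0.0942  0.0059] w 0.021482406446854983 factor 15 off 224 200
t 11.1167 pos [0.6007 0.0069 0.1507] yang -0.4496840083916604 zax [ 0.0012  0.0016 -1.    ] F [ 0.3251  1.1843 -2.9456] w 0.021482406446854983 q6 0.2622011023321066
ROW [-0.0002 -0.0006  0.0007] 0.0 dist 0.0009791376145464976
[0.5984 0.007  0.072 ] 0.13549121082373392 [array([349.2727, 410.6364]), array([343.5003, 344.3948]), array([341.7645, 324.484 ]), array([320.9614,  86.1267]), array([318.1282,  53.7032])]
```

View pics/s13_c.png

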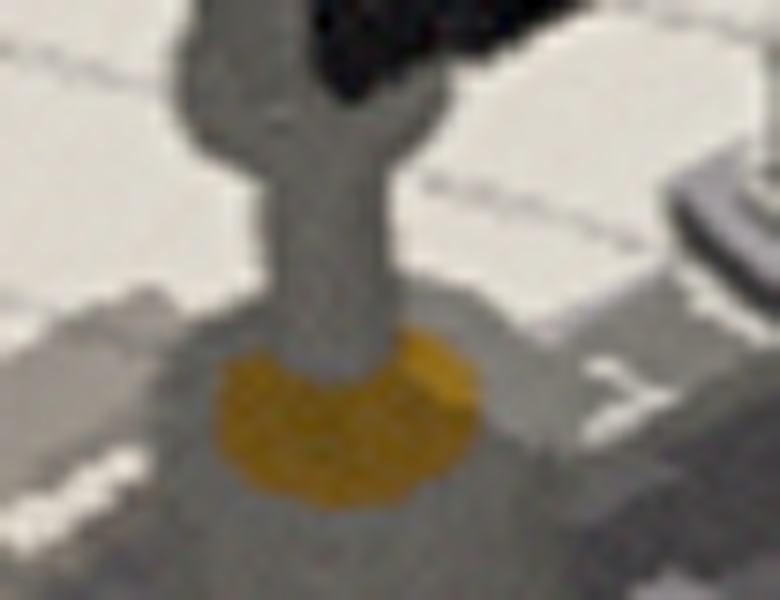

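The shaft is about 0.5 px (1 mm) left of the bore axis. Correct that and lower the pilot.

Call:
{"method": "carry_out", "body": {"targets": [[-0.0007,-0.0005,0.004,0],[-0.0007,-0.0005,0.009,0],[-0.0007,-0.0005,0.014,0],[-0.0007,-0.0005,0.019,0],[-0.0007,-0.0005,0.022,0],[-0.0007,-0.0005,0.022,0]]}}

```text
t: 11.67
position: [0.5992, 0.0067, 0.1275]
eef_rot: [-2.659, -1.669, -0.001]
wrist_force: [0.5, 0.3, -3.1]
grip_width: 0.0215
```

```bash
python3 look.py s14 250 220 26 20; python3 go.py .6 .007 .15 -.45
```

```text
t 11.7167 pos [0.5996 0.0067 0.1281] F [-0.5673  0.0866 -2.1115] T [-0.0653  0.1019  0.0101] w 0.02171191714669425 factor 15 off 224 200
t 11.7167 pos [0.5996 0.0067 0.1281] yang -0.44965969715318305 zax [ 0.0002  0.0018 -1.    ] F [-0.5673  0.0866 -2.1115] w 0.02171191714669425 q6 0.2612856178996661
ROW [ 0.0005  0.0002 -0.0219] 0.0 dist 0.02189181530097078
```

View pics/s14_c.png

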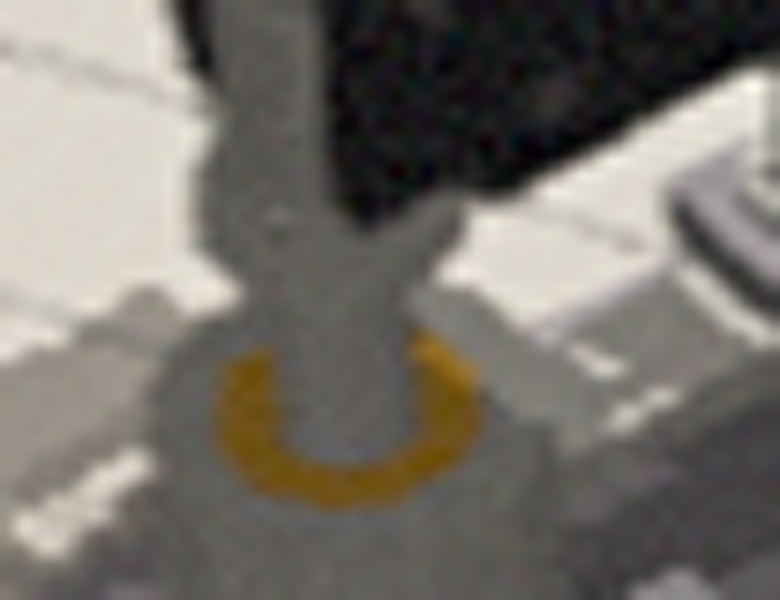

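Pilot is in the bore, no force. Lower to just past key height.

Call:
{"method": "carry_out", "body": {"targets": [[0,0,0.002,0],[0,0,0.004,0],[0,0,0.006,0],[0,0,0.008,0],[0,0,0.008,0],[0,0,0.008,0]]}}

```text
t: 12.22
position: [0.5995, 0.0067, 0.1199]
eef_rot: [-2.659, -1.669, -0.001]
wrist_force: [0.4, -0.6, -2.2]
grip_width: 0.0218
```

Call:
{"method": "carry_out", "body": {"targets": [[0,0,0.003,0],[0,0,0.006,0],[0,0,0.008,0],[0,0,0.008,0]]}}

```text
t: 12.55
position: [0.599, 0.0068, 0.1112]
eef_rot: [-2.659, -1.669, 0.0]
wrist_force: [0.3, -0.1, -2.7]
grip_width: 0.0215
```

```bash
python3 look.py s15 250 220 26 20; python3 go.py .6 .007 .0874 -.45
```

```text
t 12.6 pos [0.5991 0.0068 0.1115] F [-0.4648 -0.4768 -2.4283] T [-0.1077  0.0655 -0.0269] w 0.02146532394483192 factor 15 off 224 200
t 12.6 pos [0.5991 0.0068 0.1115] yang -0.4496292643466809 zax [-0.001  0.002 -1.   ] F [-0.4648 -0.4768 -2.4283] w 0.02146532394483192 q6 0.2612383499225815
ROW [0.0005 0.0007 0.0241] 0.0 dist 0.024093946006887974
```

View pics/s15_c.png

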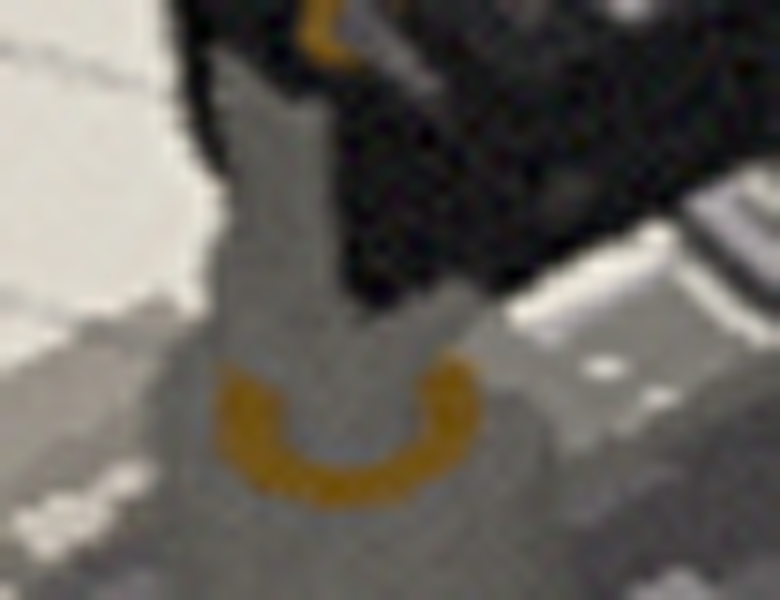

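The key slipped into the keyway at the measured angle. Continue to the plug.

Call:
{"method": "carry_out", "body": {"targets": [[0,0,0.004,0],[0,0,0.008,0],[0,0,0.012,0],[0,0,0.015,0],[0,0,0.015,0]]}}

```text
t: 13.02
position: [0.5989, 0.0068, 0.0958]
eef_rot: [-2.659, -1.669, 0.0]
wrist_force: [0.3, 0.6, -1.3]
grip_width: 0.0214
```

Call:
{"method": "carry_out", "body": {"targets": [[0,0,0.003,0],[0,0,0.006,0],[0,0,0.009,0],[0,0,0.011,0],[0,0,0.011,0],[0,0,0.011,0]]}}

```text
t: 13.52
position: [0.5996, 0.0068, 0.0874]
eef_rot: [-2.659, -1.67, -0.001]
wrist_force: [-8.0, 1.0, 16.3]
grip_width: 0.0215
```

```bash
python3 look.py s16 250 220 26 20; python3 go.py .6 .007 .0874 -.45
```

```text
t 13.5667 pos [0.5995 0.0069 0.0874] F [-6.3018  0.9891 16.7252] T [ 0.1623  1.5026 -0.0324] w 0.02188531724902499 factor 15 off 224 200
t 13.5667 pos [0.5995 0.0069 0.0874] yang -0.4493238506620335 zax [-0.0003  0.0018 -1.    ] F [-6.3018  0.9891 16.7252] w 0.02188531724902499 q6 0.2612616886303512
ROW [ 0.0003  0.0004 -0.    ] 0.01 dist 0.0004666973119238444
```

View pics/s16_c.png

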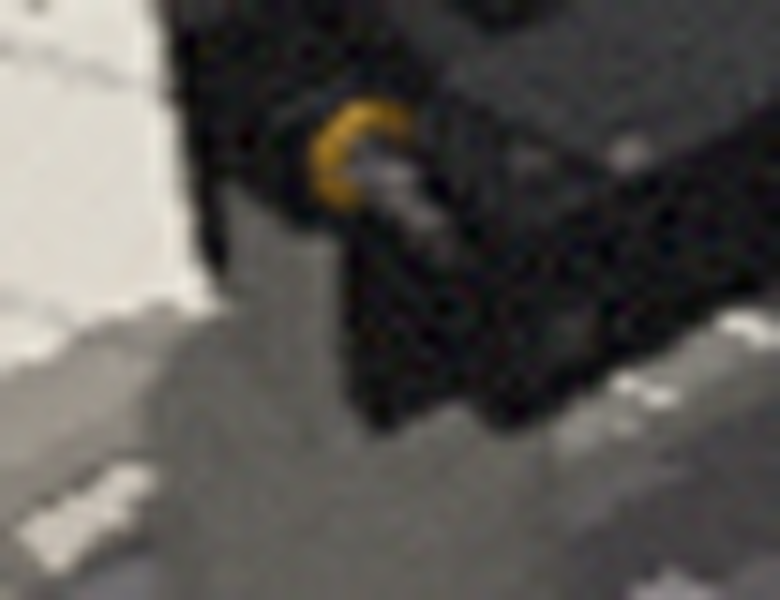

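Reached the expected home height (0.0874) with 17 N. Press a bit more to confirm a hard stop.

Call:
{"method": "carry_out", "body": {"targets": [[0,0,0.002,0],[0,0,0.0035,0],[0,0,0.0035,0],[0,0,0.0035,0],[0,0,0.0035,0],[0,0,0.0035,0]], "force": 60}}

```text
t: 14.07
position: [0.5997, 0.0069, 0.0873]
eef_rot: [-2.659, -1.671, -0.001]
wrist_force: [-12.2, 1.8, 24.7]
grip_width: 0.0214
```

```bash
python3 - <<'E'
from look import *
for i in range(12): S=snap('side')
look('s17',260,215,50,37);snap('top','t17')
o=robot.get_obs();print(o['position'],o['wrist_force'],o['grip_width'],o['t'])
E
```

```text
t 14.7167 pos [0.5997 0.0069 0.0874] F [-12.3827   1.7453  24.9856] T [0.2334 2.3356 0.0091] w 0.02123224916601356 factor 8 off 210 178
[0.5997 0.0069 0.0874] [-11.6073   0.9124  25.0407] 0.02147039395055472 14.7667
```

View pics/s17_c.png

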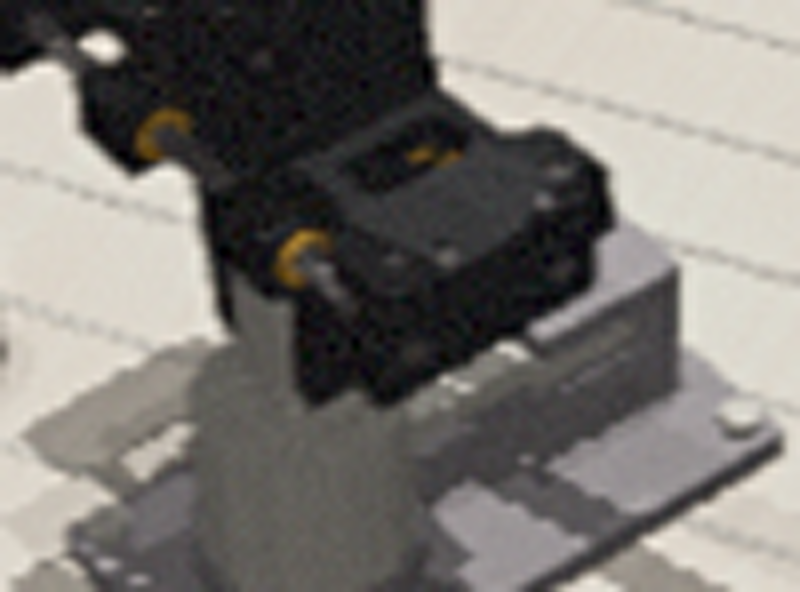

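View pics/t17.png

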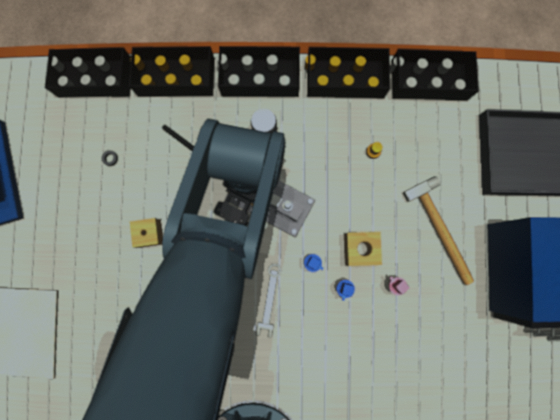

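Force rose from 17 to 25 N with no further travel (a hard stop). The pin still stands at top (288,205), and everything else is where it was. Handing in.

```bash
python3 -c "
from bench import robot
print(robot.close_job()); o=robot.get_obs(); print(o['t'],o['position'],o['wrist_force'],o['grip_width'])"
```

```text
the job is handed in; nothing more can be done
None
the job is handed in; nothing more can be done
```

The job is handed in at about 14.8 s of the 54 s. The pin is in the fork, and the shaft is home in the hub and still gripped. No verdict was reported.

**Pin:** I pushed the grey pin from the small block straight down through the fork and arm. It stopped at 28 N at the expected height, and after I let go it stood upright with its head on the fork.

**Shaft:** I lifted the grey shaft out of the large block and turned it to the keyway angle seen in the pictures, −0.45 rad. The key slipped in on the first try, with no searching. I then pushed it against the spring plug to the expected home height.

**Last checks:**
- **Home:** the tool stayed at 0.0874 m while the wrist force rose from 17 to 25 N, which is a hard stop. The gripper covers part of the flange, so I judged that it sits flat from this and not from a clear view.
- **Grip:** still closed on the shaft at 21.5 mm with 60 N.
- **Other things:** the last top picture shows the pin in place. Everything else in view looks unmoved, but the arm hid part of the bench, including the ferrule and part of the marker.

**Disagreements:** the two cameras differed by about 1.5 mm on the fixture. I made a final correction of about 1 mm from the side camera before each insertion. A sideways force of about 12 N remains while pressing, probably from the arm giving a little.

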